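# Sieve the hazelnuts out of the walnuts

## Task

The sieve on the steel pan holds hazelnuts and walnuts. Take it by its wooden grip and, with its wings kept sliding on the pan's rim, shake it side to side across the grip so that its frame knocks gently but distinctly against the inside of the rim, at least three times on each side and until every hazelnut has dropped into the pan. Then lift it off with the walnuts still in it, set it upright in the middle of the cork mat and let go, leaving the other things on the worktop alone.

Things in the scene. Friction and masses are not known exactly. Their poses are not given: they have to be found in the camera images.
- sieve: hand sieve, about 0.45 kg (varies): open frame of pale wood, 120 mm (x) by 90 mm (y) outside, walls 5 mm thick, 36 mm high, long walls at x = +-57 mm (sieve_c6, sieve_c0). Origin under its middle, level with the walls' lower edge; z up. Two flat steel wings, 50 mm wide, reach out to y = +-115 mm, undersides 8 mm above the origin; they lie on the pan's rim at the start, the frame's foot in the mouth
- sieve_grip (a point): middle of the sieve's wooden grip, 67 mm straight above the sieve's origin: a bar along the sieve's y, 100 mm long, 18 mm wide (x), 26 mm high; pinch it from above across x; 18 mm are free between it and the walls
- sieve_floor (a point): middle of the sieve's floor, 9 mm above its origin: two flat steel slats 16 mm wide run along y at x = +-21 mm, leaving three slots 26 mm wide between slats and walls. Hazelnuts stand on the slats and drop through a slot once rolled off along x, which takes knocks and brisk swings (some 0.15 m/s) between them; slow sliding leaves them standing
- pan: straight-sided steel pan with two loop handles, 188 mm across, 90 mm high, wall 4 mm; origin at the centre of its underside, z up. It stands fast on the worktop and does not give. The sieve, on its rim, can slide along the sieve's x some 8 to 20 mm each way till the corners of a long wall meet the inside of the rim; just how far is to be felt. A good knock is 4 to 12 N; over 20 N is rough
- trivet: round cork pot mat, 160 mm across and 8 mm thick, lying fast on the worktop to the left of the pan; origin at the centre of its underside, so its top is 8 mm above it
- hazelnut_0_center (a point): middle of a hazelnut in its shell, brown, 18 mm thick and 19 mm long, 10 g, standing on a flat base 9 mm across; starts on a slat of the sieve
- hazelnut_1_center (a point): middle of a hazelnut in its shell, brown, 18 mm thick and 19 mm long, 10 g, standing on a flat base 9 mm across; starts on a slat of the sieve
- hazelnut_2_center (a point): middle of a hazelnut in its shell, brown, 18 mm thick and 19 mm long, 10 g, standing on a flat base 9 mm across; starts on a slat of the sieve
- hazelnut_3_center (a point): middle of a hazelnut in its shell, brown, 18 mm thick and 19 mm long, 10 g, standing on a flat base 9 mm across; starts on a slat of the sieve
- hazelnut_4_center (a point): middle of a hazelnut in its shell, brown, 18 mm thick and 19 mm long, 10 g, standing on a flat base 9 mm across; starts on a slat of the sieve
- walnut_0_center (a point): middle of a walnut in its shell, pale with a seam round it, 34 mm across, 20 g; too large for the slots, starts in the sieve's middle slot
- walnut_1_center (a point): middle of a walnut in its shell, pale with a seam round it, 34 mm across, 20 g; too large for the slots, starts in the sieve's middle slot
- peanut_jar: jar with black lid, 68 mm across, 87 mm high; bystander, to be left alone; origin in its underside
- spice_jar: spice jar with red cap, 45 mm across, 106 mm high; bystander, to be left alone; origin in its underside
- garlic: garlic bulb, 56 mm across, behind pan and mat; bystander, to be left alone; origin in its underside
- lime: lime, 60 by 48 mm; bystander, to be left alone; origin in its underside
- honey_jar: jar with white lid, 62 mm across, 103 mm high; bystander, to be left alone; origin in its underside
- salt_shaker: salt shaker, 44 mm across, 90 mm high; bystander, to be left alone; origin in its underside

How it is judged:
On the way, in this order (a step that is already met when the one before it is completed fails the run):
1. the sieve, still sitting on the rim, is knocked against one side of the pan's rim (contact force between sieve_c6 and pan above 2 N and x of pan in the frame of sieve below -0.005 m and z of sieve in the frame of pan below 0.088 m and angle between sieve's own z axis and vertical below 0.1 rad), for 0.02 s.
2. then against the other side (contact force between sieve_c0 and pan above 2 N and x of pan in the frame of sieve above 0.005 m and z of sieve in the frame of pan below 0.088 m and angle between sieve's own z axis and vertical below 0.1 rad), for 0.02 s.
3. then against the first side again (all of step 1), for 0.02 s.
4. and the other side again (all of step 2), for 0.02 s.
At the end, for the whole second after the job is handed in: all five hazelnuts lie inside the pan, both walnuts are inside the sieve's frame, and the sieve stands upright (within 0.08 rad), released and at rest, flat on the cork mat with its middle within 30 mm of the mat's middle (horizontal distance between each of hazelnut_0_center, hazelnut_1_center, hazelnut_2_center, hazelnut_3_center, hazelnut_4_center and pan below 0.088 m and height (world z) of each of hazelnut_0_center, hazelnut_1_center, hazelnut_2_center, hazelnut_3_center, hazelnut_4_center below 0.07 m and x of walnut_0_center in the frame of sieve between -0.056 and 0.056 m and y of walnut_0_center in the frame of sieve between -0.041 and 0.041 m and z of walnut_0_center in the frame of sieve between 0 and 0.045 m and x of walnut_1_center in the frame of sieve between -0.056 and 0.056 m and y of walnut_1_center in the frame of sieve between -0.041 and 0.041 m and z of walnut_1_center in the frame of sieve between 0 and 0.045 m and horizontal distance between sieve and trivet below 0.03 m and height (world z) of sieve between 0.004 and 0.014 m and angle between sieve's own z axis and vertical below 0.08 rad and linear speed of sieve below 0.02 m/s); the robot touches nothing.
It fails at once if the sieve is knocked or pressed against the pan with more than 25 N (contact force between sieve and pan above 25 N).
It fails at once if the robot's arm or fingers push the pan with more than 8 N (contact force between any of the fingers, the arm and pan above 8 N).
It fails at once if a bystander (jar, shaker, garlic, lime) is moved more than 25 mm (distance of any of peanut_jar, spice_jar, garlic, lime, honey_jar, salt_shaker from where it was at the start of the episode above 0.025 m).
It fails at once if the loaded sieve tips more than 35 degrees (angle between sieve's own z axis and vertical above 0.61 rad).
It also fails if it takes over 72 s, if anything falls off the work surface, if the arm or the gripper's body presses on something with over 40 N, if the wrist force passes 120 N, or if a joint passes its speed limit or range.

## Robot

A 6-joint arm with a two-finger parallel gripper is mounted at the origin on a cart in front of the work surface, level with it; the furniture and walls round the work are solid. World frame = base frame: x ahead of the robot, y to its left, z up, the work surface at z = 0. Lengths are in m, angles in rad, forces in N, time in s.
With the tool pointing down it reaches from about 0.375 to 0.9 m from the base axis. Payload 3.1 kg.
Tool frame: the origin (TCP) lies on the centre line of the jaws, within the pads' length; the fingertips stand 17 mm ahead of it and the grasp point (between the pads) lies 2 mm behind it; z points along the fingers, y is the line along which they close (so a half turn about z gives the same grasp; the last joint's range is limited). The gripper opens to 87 mm and grips with 3 to 60 N. Pads are 19 mm wide; open, the fingers measure 117 mm over their backs; the gripper's body (75 mm by 190 mm) begins 51 mm behind the grasp point.
Start: joints at [-1.446, 0.527, 1.433, -0, 1.181, -0.178], TCP at [0.187, -0.596, 0.24] pointing down, gripper open.
Joint ranges: [-3.08, 3.08], [-0.75, 2.2], [0.22, 2.44], [-1.43, 4.57], [0, 2.65], [-2.85, 2.85]. Speed limits (rad/s): [2.79, 2.79, 3.14, 3.14, 3.14, 3.14].

## Interface

Orientations are given as a unit quaternion [w, x, y, z].
In Python, from rig import sensors, imaging, env, recognise, spot_point gives the robot as it stands.
- The arm moves only by the tool servo_tool, never from a script. Its argument "commands" is a list that holds one entry, the list of rows, each a list of 7 numbers: the turn, a rotation vector about the world's x, y, z in rad, then the shift along the world's x, y, z in cm, then the finger opening in cm, from 0 to 8.7. In form: [[[rx, ry, rz, tx, ty, tz, fingers], ...]]. A call has 1 to 20 rows; each row shifts and turns the commanded pose from where the row before left it; what a row does not reach is not made up. A row lasts 1/10 s, in which the tool goes at most 50 mm and 8.59 degrees, less where a joint would pass 70% of its speed; a pose out of reach is approached as far as the arm can. A call is refused whole if a number of a shift passes 5 or a number of a turn 0.15, either way. A call with a gripper value outside its range is refused whole. The fingers move at their own pace and stop on an object; "force" is the grip in N (left out, the last holds). Time passes only in rows, so rows that do not move let the fingers close. It gives the time, the measured TCP pose, the force, the opening and the grip force at its end, in the units of the state.
- sensors.get_state(): the state, without advancing time (a new reading comes with each control period).
- imaging.snapshot(name): name is "scene" or "top"; returns (picture, depth): 400x640x3 uint8, blue, green, red; 400x640 float32, m along the optical axis (not along the pixel's ray), 0 where there is no reading.
- imaging.calibration(name): a dict with "camera_matrix" (3x3 intrinsics, pixels), "k1" (the pictures are not rectified: a ray, as slopes to the right and down, at radius r is drawn at 1 + k1 r^2 times it, then the intrinsics apply), "pose" (4x4, takes a point from camera to world coordinates). Camera axes: x right, y up, looking along -z (the intrinsics and any distortion apply to the point x, -y, -z); pixel columns grow to the right and rows downward; lengths in m; the calibration is good to about 2 mm. A picture is of the moment at which its call begins. calibration takes no time and is no camera call.
- env.hand_in(): hands the job in; it is judged then, once.
Trained networks look in the newest picture that a camera, given by its name, has taken for a name from the list of things; names that differ only in an ending like _2 or _b are one class to them, and where a whole thing is asked for, a point or a joint stands for the part that bears it (a point fixed in the world has none). Each returns a list of dicts, best first, with "p" (0 to 1); they miss things now and then, are a little off and sometimes report something else, mostly with a low value. They report only what shows in the picture. A call takes as long as a camera call.
- recognise(camera, label): "rect" ([left, top, right, bottom] in pixels, round what is visible of it).
- spot_point(camera, label): "centre" ([row, column] in pixels: a listed point, or the origin of a listed thing).
The state is a dict: "t": time; "qpos": joint angles; "joint_vel": joint speeds; "joint_efforts": joint torques, N m; "eef_pos": TCP position; "tcp_rot": TCP orientation; "ft_force": force on the tool from outside, world axes, zero at the start; "moment": the same for the moment, N m; "finger_gap": finger opening in m; "gripper_force": force on a finger pad.
Only numpy, scipy, OpenCV 4.12 (cv2) and the standard library are available. Lean on these libraries where they do the work, as an engineer would, in place of code of your own. Each camera call takes 0.05 s, during which the arm holds its last target. There are 200 camera calls.

## Working session

There is one attempt and no reset: what is moved stays moved. The work goes in short steps, Python scripts to look and compute and a tool call to move; the robot and the scene stay as the last step left them, time stands still between calls to the robot, and variables do not carry over. Pictures are saved under pics/ and viewed, at most 10 in all, crops included, and the job is handed in when it is done.

Besides the shell and the picture viewer there is one more tool, called after ">>>" by a JSON object that holds its "api" and its "payload", one argument or row to a line. servo_tool: Moves the arm, as the interface text tells. Its arguments: {"type":"object","properties":{"commands":{"type":"array"},"force":{"type":"number"}},"required":["commands"]}

```bash
mkdir -p pics
cat > h.py <<'E'
import numpy as np, cv2
from rig import sensors, imaging, env, recognise, spot_point
def ray(cam,rc):
    c=imaging.calibration(cam);K=np.array(c["camera_matrix"]);k=c["k1"];T=np.array(c["pose"])
    d=np.array([(rc[1]-K[0,2])/K[0,0],(rc[0]-K[1,2])/K[1,1]]);u=d.copy()
    for _ in range(20):u=d/(1+k*(u@u))
    return T[:3,3],T[:3,:3]@np.array([u[0],-u[1],-1])
def atz(cam,rc,z):
    o,r=ray(cam,rc);return o+r*(z-o[2])/r[2]
def atd(cam,rc,dep):
    o,r=ray(cam,rc);return o+r*dep[int(rc[0]),int(rc[1])]
E
python3 - <<'E'
from h import *
for cam in("top","scene"):
    p,d=imaging.snapshot(cam);cv2.imwrite(f"pics/{cam}0.png",p);np.save(f"{cam}_d.npy",d)
    for n,z in(("sieve_grip",.149),("sieve",.082),("pan",0),("trivet",.0),("sieve_floor",.091),("hazelnut_0_center",.1),("walnut_0_center",.11),("garlic",0),("lime",0),("peanut_jar",0),("spice_jar",0),("honey_jar",0),("salt_shaker",0)):
        for q in spot_point(cam,n)[:6]:
            if q["p"]>.3:print(cam,n,round(q["p"],2),np.round(q["centre"]),atz(cam,q["centre"],z).round(3))
print(sensors.get_state())
E
```

```text
top sieve_grip 0.96 [268. 394.] [ 0.455 -0.012  0.149]
top sieve_grip 0.65 [215. 340.] [0.571 0.11  0.149]
top sieve 0.64 [266. 393.] [ 0.466 -0.022  0.082]
top pan 0.87 [267. 387.] [ 0.471 -0.021  0.   ]
top trivet 0.8 [261. 302.] [0.479 0.196 0.   ]
top hazelnut_0_center 0.49 [253. 403.] [ 0.495 -0.041  0.1  ]
top walnut_0_center 0.57 [264. 393.] [ 0.469 -0.017  0.11 ]
top walnut_0_center 0.36 [268. 396.] [ 0.458 -0.024  0.11 ]
top walnut_0_center 0.36 [196. 235.] [0.616 0.361 0.11 ]
top garlic 0.56 [216. 342.] [0.601 0.098 0.   ]
top lime 0.8 [181. 347.] [0.698 0.086 0.   ]
top peanut_jar 0.64 [189. 319.] [0.673 0.161 0.   ]
top peanut_jar 0.42 [267. 388.] [ 0.472 -0.024  0.   ]
top spice_jar 0.85 [174. 378.] [0.722 0.004 0.   ]
top honey_jar 0.78 [198. 235.] [0.64  0.384 0.   ]
top salt_shaker 0.61 [180. 405.] [ 0.708 -0.071  0.   ]
top salt_shaker 0.47 [257. 386.] [ 0.497 -0.019  0.   ]
scene sieve_grip 0.95 [254. 294.] [ 0.462 -0.021  0.149]
scene sieve 0.57 [267. 293.] [ 0.459 -0.01   0.082]
scene pan 0.83 [290. 297.] [ 0.464 -0.028  0.   ]
scene pan 0.61 [277. 284.] [0.44  0.
[... 886 characters left out ...]
{'t': 1.4, 'qpos': array([-1.44551016e+00,  5.27508888e-01,  1.43267958e+00, -2.25181614e-05,
        1.18141580e+00, -1.78510339e-01]), 'joint_vel': array([ 0.00142082, -0.00137087,  0.00171954, -0.00041684,  0.00147922,
       -0.00245692]), 'joint_efforts': array([ 3.47020259e-04, -4.40014315e+01, -1.76984274e+01,  6.33873534e-02,
        5.04852296e-02, -2.93168011e-05]), 'eef_pos': array([ 0.18697953, -0.59635707,  0.23954945]), 'tcp_rot': array([-6.08307833e-06,  9.88484978e-01,  1.51319026e-01, -1.02580185e-05]), 'ft_force': array([ 0.69472238, -0.5680077 , -0.09416339]), 'moment': array([-0.04401532,  0.01740211,  0.00564391]), 'gripper_force': 0.0, 'finger_gap': 0.08706946977354886}
```

Run:
```python
import cv2,numpy as np
a=cv2.imread("pics/top0.png")[215:315,330:450];b=cv2.imread("pics/scene0.png")[220:320,235:355]
cv2.imwrite("pics/c1.png",cv2.resize(np.vstack([np.hstack([cv2.resize(a,(396,330),interpolation=2),cv2.resize(b,(396,330),interpolation=2)])]),None,fx=1,fy=1))
from h import *
# points at height 0.155-0.17 (grip top z ~ .082+.08=.162) via top depth
d=np.load("top_d.npy")
P=[];
for r in range(235,300):
  for c in range(360,430):
    if d[r,c]>0:
      x=atd("top",(r,c),d); P.append([r,c,*x])
P=np.array(P);z=P[:,4]
for lo,hi in((.153,.175),(.08,.1)):
  G=P[(z>lo)&(z<hi)];print(lo,len(G),G[:,2:].mean(0) if len(G) else 0,)
G=P[(z>.153)&(z<.175)][:,2:]
m=G[:,:2].mean(0);w,v=np.linalg.eigh(np.cov((G[:,:2]-m).T));print(m,np.sqrt(w),v[:,1],np.arctan2(v[1,1],v[0,1]))
print((G[:,:2]-m)@v[:,1]@np.ones(len(G)), np.ptp((G[:,:2]-m)@v,axis=0))
print(np.histogram(z,np.arange(-.02,.2,.01)))
```

```text
Traceback (most recent call last):
  File "h.py", line 11, in atd
    o,r=ray(cam,rc);return o+r*dep[int(rc[0]),int(rc[1])]
        ~~~^^^^^^^^
  File "h.py", line 4, in ray
    c=imaging.calibration(cam);K=np.array(c["camera_matrix"]);k=c["k1"];T=np.array(c["pose"])
ValueError: time passes only in moves, steps and waits
```

View pics/c1.png

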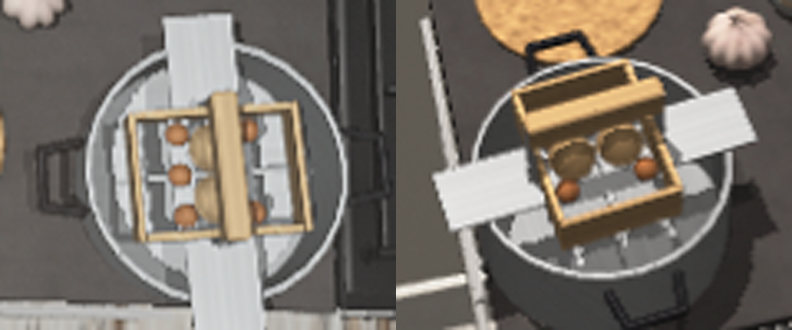

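View pics/top0.png

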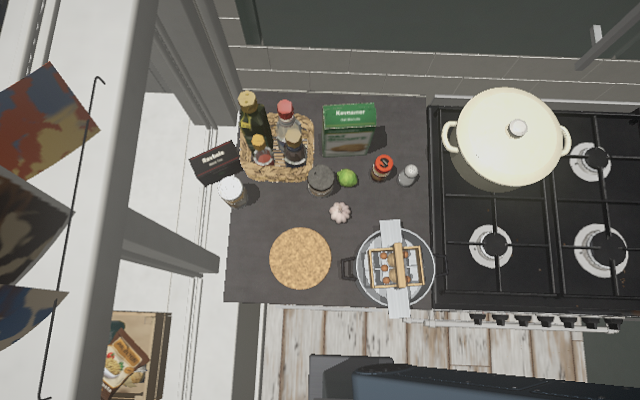

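```bash
sed -i 's/^def ray/C={n:imaging.calibration(n) for n in ("top","scene")}\ndef ray/; s/c=imaging.calibration(cam);/c=C[cam];/' h.py
python3 - <<'E'
from h import *
d=np.load("top_d.npy")
P=np.array([atd("top",(r,c),d) for r in range(215,325) for c in range(340,440) if d[r,c]>0])
z=P[:,2]
print(np.histogram(z,np.arange(-.02,.2,.01)))
def pca(G,n):
  m=G[:,:2].mean(0);w,v=np.linalg.eigh(np.cov((G[:,:2]-m).T));q=(G[:,:2]-m)@v
  print(n,len(G),m.round(4),"mid",(m+v@((q.max(0)+q.min(0))/2)).round(4),"ext",np.ptp(q,axis=0).round(3),"ang",np.degrees(np.arctan2(v[1,1],v[0,1])).round(1),G[:,2].mean().round(3))
pca(P[(z>.152)&(z<.18)],"grip")
W=P[(z>.083)&(z<.1)]; pca(W,"rim+wings")
# pan rim circle from top: pixel rim fit
S=np.load("scene_d.npy")
p=cv2.imread("pics/top0.png")
# wing ends
for n,rc in(("wingtop",(220,390)),("wingbot",(315,398)),("grip1",(244,398)),("grip2",(286,401))):
  print(n,atd("top",rc,d).round(3))
# rim: outer rim pixel candidates from crop (3.3x)
for u,v in((88,160),(347,165),(110,90),(320,90),(130,265),(300,275)):
  print("rim",atz("top",(215+v/3.3,330+u/3.3),.09).round(3))
# trivet disc
Q=cv2.cvtColor(p,cv2.COLOR_BGR2HSV)[215:300,260:340]
m=((Q[...,1]>80)&(Q[...,2]>100)).astype(np.uint8)
c=max(cv2.findContours(m,0,2)[0],key=cv2.contourArea);(x,y),r=cv2.minEnclosingCircle(c)
e=cv2.fitEllipse(c);print("trivet",atz("top",(e[0][1]+215,e[0][0]+260),.008).round(3),atz("top",(y+215,x+260),.008).round(3))
E
```

```text
(array([ 125, 2456, 2738,   92,  110,  134,  122,  117,  108,  254,  500,
       1455,  354,  467,   12,    3,   38,  141,  261,    0,    0]), array([-0.02, -0.01,  0.  ,  0.01,  0.02,  0.03,  0.04,  0.05,  0.06,
        0.07,  0.08,  0.09,  0.1 ,  0.11,  0.12,  0.13,  0.14,  0.15,
        0.16,  0.17,  0.18,  0.19]))
grip 393 [ 0.4601 -0.0215] mid [ 0.4609 -0.0223] ext [0.019 0.099] ang -174.3 0.161
rim+wings 1855 [ 0.4585 -0.024 ] mid [ 0.4615 -0.0128] ext [0.225 0.228] ang -174.7 0.092
wingtop [ 0.575 -0.013  0.093]
wingbot [ 0.354 -0.03   0.094]
grip1 [ 0.507 -0.019  0.16 ]
grip2 [ 0.416 -0.025  0.16 ]
rim [0.468 0.065 0.09 ]
rim [ 0.471 -0.12   0.09 ]
rim [0.519 0.05  0.09 ]
rim [ 0.525 -0.102  0.09 ]
rim [0.396 0.035 0.09 ]
rim [ 0.393 -0.085  0.09 ]
trivet [0.485 0.203 0.008] [0.486 0.203 0.008]
```

>>> {"api": "servo_tool", "payload": {
  "commands": [
    [[0, 0, -0.013, 1.71, 3.59, 0, 6], [0, 0, -0.013, 1.71, 3.59, 0, 6], [0, 0, -0.013, 1.71, 3.59, 0, 6], [0, 0, -0.013, 1.71, 3.59, 0, 6], [0, 0, -0.013, 1.71, 3.59, 0, 6], [0, 0, -0.013, 1.71, 3.59, 0, 6], [0, 0, -0.013, 1.71, 3.59, 0, 6], [0, 0, -0.013, 1.71, 3.59, 0, 6], [0, 0, -0.013, 1.71, 3.59, 0, 6], [0, 0, -0.013, 1.71, 3.59, 0, 6], [0, 0, -0.013, 1.71, 3.59, 0, 6], [0, 0, -0.013, 1.71, 3.59, 0, 6], [0, 0, -0.013, 1.71, 3.59, 0, 6], [0, 0, -0.013, 1.71, 3.59, 0, 6], [0, 0, -0.013, 1.71, 3.59, 0, 6], [0, 0, -0.013, 1.71, 3.59, 0, 6], [0, 0, 0, 0, 0, 0, 6], [0, 0, 0, 0, 0, 0, 6]]
  ],
  "force": 30
}}

```text
t: 3.2
eef_pos: [0.4607, -0.0213, 0.2396]
tcp_rot: [0.0, 0.999, 0.049, 0.0]
ft_force: [-0.6, 0.3, -0.1]
finger_gap: 0.0599
gripper_force: 0.0
```

>>> {"api": "servo_tool", "payload": {
  "commands": [
    [[0, 0, 0, 0, 0, -2, 6], [0, 0, 0, 0, 0, -2, 6], [0, 0, 0, 0, 0, -2, 6], [0, 0, 0, 0, 0, -1.5, 6], [0, 0, 0, 0, 0, -1, 6], [0, 0, 0, 0, 0, -0.65, 6], [0, 0, 0, 0, 0, 0, 6], [0, 0, 0, 0, 0, 0, 4], [0, 0, 0, 0, 0, 0, 2.6], [0, 0, 0, 0, 0, 0, 2.0], [0, 0, 0, 0, 0, 0, 1.2], [0, 0, 0, 0, 0, 0, 1.2], [0, 0, 0, 0, 0, 0, 1.2], [0, 0, 0, 0, 0, 0, 1.2], [0, 0, 0, 0, 0, 0, 1.2]]
  ],
  "force": 30
}}

```text
t: 4.7
eef_pos: [0.4605, -0.0216, 0.1481]
tcp_rot: [-0.0, 0.999, 0.048, -0.0]
ft_force: [0.5, 2.1, 2.0]
finger_gap: 0.0179
gripper_force: 29.9
```

>>> {"api": "servo_tool", "payload": {
  "commands": [
    [[0, 0, 0, -0.02, 0.2, 0, 1.2], [0, 0, 0, -0.02, 0.2, 0, 1.2], [0, 0, 0, -0.01, 0.1, 0, 1.2]]
  ]
}}

```text
t: 5.0
eef_pos: [0.4604, -0.0173, 0.148]
tcp_rot: [0.001, 0.999, 0.048, 0.0]
ft_force: [0.1, -2.6, -1.1]
finger_gap: 0.018
gripper_force: 29.9
```

>>> {"api": "servo_tool", "payload": {
  "commands": [
    [[0, 0, 0, -0.02, 0.2, 0, 1.2], [0, 0, 0, -0.01, 0.1, 0, 1.2]]
  ]
}}

```text
t: 5.2
eef_pos: [0.46, -0.014, 0.148]
tcp_rot: [0.0, 0.999, 0.048, 0.0]
ft_force: [0.4, -2.4, -1.7]
finger_gap: 0.018
gripper_force: 29.9
```

>>> {"api": "servo_tool", "payload": {
  "commands": [
    [[0, 0, 0, -0.02, 0.2, 0, 1.2]]
  ]
}}

```text
t: 5.3
eef_pos: [0.4597, -0.012, 0.148]
tcp_rot: [0.0, 0.999, 0.048, 0.0]
ft_force: [-0.1, -2.1, -1.1]
finger_gap: 0.0181
gripper_force: 29.9
```

>>> {"api": "servo_tool", "payload": {
  "commands": [
    [[0, 0, 0, -0.02, 0.2, 0, 1.2]]
  ]
}}

```text
t: 5.4
eef_pos: [0.4595, -0.0099, 0.1481]
tcp_rot: [0.0, 0.999, 0.048, 0.0]
ft_force: [-0.6, -2.3, -2.0]
finger_gap: 0.0174
gripper_force: 29.9
```

>>> {"api": "servo_tool", "payload": {
  "commands": [
    [[0, 0, 0, -0.01, 0.15, 0, 1.2]]
  ]
}}

```text
t: 5.5
eef_pos: [0.4596, -0.0088, 0.1481]
tcp_rot: [0.001, 0.999, 0.049, 0.0]
ft_force: [-0.1, -7.7, -2.0]
finger_gap: 0.0176
gripper_force: 30.0
```

>>> {"api": "servo_tool", "payload": {
  "commands": [
    [[0, 0, 0, -0.01, 0.1, 0, 1.2]]
  ]
}}

```text
t: 5.6
eef_pos: [0.4599, -0.0084, 0.1481]
tcp_rot: [0.001, 0.999, 0.049, 0.001]
ft_force: [0.4, -8.9, -2.1]
finger_gap: 0.0175
gripper_force: 30.0
```

>>> {"api": "servo_tool", "payload": {
  "commands": [
    [[0, 0, 0, 0.05, -0.5, 0, 1.2], [0, 0, 0, 0.1, -1, 0, 1.2], [0, 0, 0, 0.05, -0.5, 0, 1.2], [0, 0, 0, 0.03, -0.3, 0, 1.2]]
  ]
}}

```text
t: 6.0
eef_pos: [0.4602, -0.0288, 0.1482]
tcp_rot: [-0.002, 0.999, 0.047, -0.001]
ft_force: [-0.6, 10.9, 11.1]
finger_gap: 0.0181
gripper_force: 30.1
```

>>> {"api": "servo_tool", "payload": {
  "commands": [
    [[0, 0, 0, 0.02, -0.2, 0, 1.2], [0, 0, 0, 0.02, -0.2, 0, 1.2]]
  ]
}}

```text
t: 6.2
eef_pos: [0.4605, -0.0327, 0.1482]
tcp_rot: [-0.002, 0.999, 0.047, -0.001]
ft_force: [-1.1, 3.8, 5.9]
finger_gap: 0.0177
gripper_force: 29.9
```

>>> {"api": "servo_tool", "payload": {
  "commands": [
    [[0, 0, 0, 0.02, -0.2, 0, 1.2]]
  ]
}}

```text
t: 6.3
eef_pos: [0.4607, -0.0345, 0.1482]
tcp_rot: [-0.002, 0.999, 0.047, -0.001]
ft_force: [-0.2, 1.8, -3.2]
finger_gap: 0.018
gripper_force: 29.9
```

>>> {"api": "servo_tool", "payload": {
  "commands": [
    [[0, 0, 0, 0.02, -0.2, 0, 1.2]]
  ]
}}

```text
t: 6.4
eef_pos: [0.4608, -0.0364, 0.1482]
tcp_rot: [-0.002, 0.999, 0.047, -0.001]
ft_force: [-0.6, 10.3, 4.9]
finger_gap: 0.018
gripper_force: 30.0
```

>>> {"api": "servo_tool", "payload": {
  "commands": [
    [[0, 0, 0, 0, 0, 0, 1.2]]
  ]
}}

```text
t: 6.5
eef_pos: [0.4609, -0.037, 0.1481]
tcp_rot: [-0.002, 0.999, 0.047, -0.001]
ft_force: [-1.2, 5.3, 4.1]
finger_gap: 0.0175
gripper_force: 30.0
```

>>> {"api": "servo_tool", "payload": {
  "commands": [
    [[0, 0, 0, 0.01, -0.1, 0, 1.2]]
  ]
}}

```text
t: 6.6
eef_pos: [0.4609, -0.0373, 0.1482]
tcp_rot: [-0.002, 0.999, 0.047, -0.001]
ft_force: [-1.4, 8.4, 7.8]
finger_gap: 0.0176
gripper_force: 30.0
```

>>> {"api": "servo_tool", "payload": {
  "commands": [
    [[0, 0, 0, 0.01, -0.1, 0, 1.2]]
  ]
}}

```text
t: 6.7
eef_pos: [0.461, -0.0384, 0.1482]
tcp_rot: [-0.002, 0.999, 0.047, -0.001]
ft_force: [-1.9, 5.4, 6.4]
finger_gap: 0.0181
gripper_force: 30.0
```

>>> {"api": "servo_tool", "payload": {
  "commands": [
    [[0, 0, 0, 0.01, -0.1, 0.05, 1.2]]
  ]
}}

```text
t: 6.8
eef_pos: [0.4612, -0.0395, 0.1484]
tcp_rot: [-0.002, 0.999, 0.047, -0.001]
ft_force: [0.6, 7.2, -1.5]
finger_gap: 0.0177
gripper_force: 30.0
```

>>> {"api": "servo_tool", "payload": {
  "commands": [
    [[0, 0, 0, 0.02, -0.2, 0, 1.2]]
  ]
}}

```text
t: 6.9
eef_pos: [0.4613, -0.0403, 0.1484]
tcp_rot: [-0.004, 0.999, 0.046, -0.001]
ft_force: [0.9, 14.1, 6.4]
finger_gap: 0.0177
gripper_force: 30.1
```

>>> {"api": "servo_tool", "payload": {
  "commands": [
    [[0, 0, 0, 0.02, -0.2, 0, 1.2]]
  ]
}}

```text
t: 7.0
eef_pos: [0.4618, -0.0412, 0.1486]
tcp_rot: [-0.005, 0.999, 0.045, -0.001]
ft_force: [3.0, 17.9, 7.0]
finger_gap: 0.0177
gripper_force: 30.3
```

>>> {"api": "servo_tool", "payload": {
  "commands": [
    [[0, 0, 0, -0.1, 1.0, 0, 1.2], [0, 0, 0, -0.15, 1.5, 0, 1.2], [0, 0, 0, -0.1, 1.0, 0, 1.2], [0, 0, 0, -0.02, 0.25, 0, 1.2]]
  ]
}}

```text
t: 7.4
eef_pos: [0.4599, -0.0084, 0.1485]
tcp_rot: [0.002, 0.999, 0.05, 0.001]
ft_force: [1.6, -6.3, -4.5]
finger_gap: 0.0177
gripper_force: 30.0
```

>>> {"api": "servo_tool", "payload": {
  "commands": [
    [[0, 0, 0, 0, 0, 0, 1.2]]
  ]
}}

```text
t: 7.5
eef_pos: [0.4599, -0.0086, 0.1485]
tcp_rot: [0.001, 0.999, 0.049, 0.0]
ft_force: [0.3, -2.8, -4.6]
finger_gap: 0.018
gripper_force: 30.0
```

>>> {"api": "servo_tool", "payload": {
  "commands": [
    [[0, 0, 0, 0.1, -1.0, 0, 1.2], [0, 0, 0, 0.15, -1.5, 0, 1.2], [0, 0, 0, 0.08, -0.8, 0, 1.2], [0, 0, 0, 0.02, -0.2, 0, 1.2]]
  ]
}}

```text
t: 7.9
eef_pos: [0.4629, -0.0411, 0.1488]
tcp_rot: [-0.004, 0.999, 0.043, 0.0]
ft_force: [2.5, 13.8, 3.0]
finger_gap: 0.0181
gripper_force: 30.2
```

>>> {"api": "servo_tool", "payload": {
  "commands": [
    [[0, 0, 0, 0, 0, 0, 1.2]]
  ]
}}

```text
t: 8.0
eef_pos: [0.4626, -0.0408, 0.1487]
tcp_rot: [-0.004, 0.999, 0.044, 0.0]
ft_force: [2.4, 9.5, 0.5]
finger_gap: 0.0176
gripper_force: 30.1
```

>>> {"api": "servo_tool", "payload": {
  "commands": [
    [[0, 0, 0, -0.12, 1.2, 0, 1.2], [0, 0, 0, -0.16, 1.6, 0, 1.2], [0, 0, 0, -0.06, 0.6, 0, 1.2], [0, 0, 0, -0.02, 0.2, 0, 1.2], [0, 0, 0, 0, 0, 0, 1.2], [0, 0, 0, 0.12, -1.2, 0, 1.2], [0, 0, 0, 0.16, -1.6, 0, 1.2], [0, 0, 0, 0.06, -0.6, 0, 1.2], [0, 0, 0, 0.02, -0.2, 0, 1.2], [0, 0, 0, 0, 0, 0, 1.2]]
  ]
}}

```text
t: 9.0
eef_pos: [0.4623, -0.0406, 0.1487]
tcp_rot: [-0.004, 0.999, 0.044, -0.0]
ft_force: [2.4, 10.4, -0.4]
finger_gap: 0.0176
gripper_force: 30.1
```

>>> {"api": "servo_tool", "payload": {
  "commands": [
    [[0, 0, 0, -0.12, 1.2, 0, 1.2], [0, 0, 0, -0.16, 1.6, 0, 1.2], [0, 0, 0, -0.06, 0.6, 0, 1.2], [0, 0, 0, -0.02, 0.2, 0, 1.2]]
  ]
}}

```text
t: 9.4
eef_pos: [0.4603, -0.0077, 0.1488]
tcp_rot: [0.002, 0.999, 0.049, 0.001]
ft_force: [1.9, -5.1, -4.8]
finger_gap: 0.0175
gripper_force: 30.0
```

>>> {"api": "servo_tool", "payload": {
  "commands": [
    [[0, 0, 0, 0, 0, 0, 1.2], [0, 0, 0, 0.12, -1.2, 0, 1.2], [0, 0, 0, 0.16, -1.6, 0, 1.2], [0, 0, 0, 0.06, -0.6, 0, 1.2], [0, 0, 0, 0.02, -0.2, 0, 1.2]]
  ]
}}

```text
t: 9.9
eef_pos: [0.4625, -0.0408, 0.1487]
tcp_rot: [-0.004, 0.999, 0.043, -0.0]
ft_force: [3.0, 13.7, 3.3]
finger_gap: 0.0176
gripper_force: 30.2
```

Run:
```python
from h import *
for cam in("top","scene"):
    p,d=imaging.snapshot(cam);cv2.imwrite(f"pics/{cam}1.png",p)
    for n,z in(("hazelnut_0_center",.1),("walnut_0_center",.11)):
        for q in spot_point(cam,n)[:7]:
            if q["p"]>.3:print(cam,n,round(q["p"],2),np.round(q["centre"]),atz(cam,q["centre"],z).round(3))
a=cv2.imread("pics/top1.png")[215:315,330:450];b=cv2.imread("pics/scene1.png")[220:320,235:355]
cv2.imwrite("pics/c2.png",np.hstack([cv2.resize(a,(396,330),interpolation=2),cv2.resize(b,(396,330),interpolation=2)]))
```

```text
scene hazelnut_0_center 0.68 [237. 342.] [0.595 0.035 0.1  ]
scene hazelnut_0_center 0.37 [296. 306.] [ 0.469 -0.106  0.1  ]
scene walnut_0_center 0.6 [284. 396.] [ 0.675 -0.13   0.11 ]
scene walnut_0_center 0.54 [256. 390.] [ 0.686 -0.055  0.11 ]
scene walnut_0_center 0.46 [274. 301.] [ 0.47  -0.053  0.11 ]
```

View pics/c2.png

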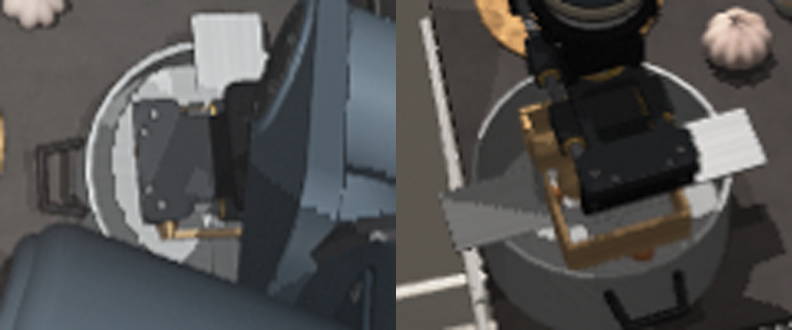

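>>> {"api": "servo_tool", "payload": {
  "commands": [
    [[0, 0, 0, -0.13, 1.3, 0, 1.2], [0, 0, 0, -0.17, 1.7, 0, 1.2], [0, 0, 0, -0.05, 0.5, 0, 1.2], [0, 0, 0, -0.01, 0.1, 0, 1.2], [0, 0, 0, 0, 0, 0, 1.2], [0, 0, 0, 0.13, -1.3, 0, 1.2], [0, 0, 0, 0.17, -1.7, 0, 1.2], [0, 0, 0, 0.05, -0.5, 0, 1.2], [0, 0, 0, 0.01, -0.1, 0, 1.2], [0, 0, 0, 0, 0, 0, 1.2], [0, 0, 0, -0.13, 1.3, 0, 1.2], [0, 0, 0, -0.17, 1.7, 0, 1.2], [0, 0, 0, -0.05, 0.5, 0, 1.2], [0, 0, 0, -0.01, 0.1, 0, 1.2], [0, 0, 0, 0, 0, 0, 1.2], [0, 0, 0, 0.13, -1.3, 0, 1.2], [0, 0, 0, 0.17, -1.7, 0, 1.2], [0, 0, 0, 0.05, -0.5, 0, 1.2], [0, 0, 0, 0.01, -0.1, 0, 1.2], [0, 0, 0, 0, 0, 0, 1.2]]
  ]
}}

```text
t: 12.2
eef_pos: [0.4619, -0.0404, 0.1485]
tcp_rot: [-0.004, 0.999, 0.044, -0.001]
ft_force: [2.9, 11.1, -0.4]
finger_gap: 0.0177
gripper_force: 30.2
```

>>> {"api": "servo_tool", "payload": {
  "commands": [
    [[0, 0, 0, -0.13, 1.3, 0, 1.2], [0, 0, 0, -0.17, 1.7, 0, 1.2], [0, 0, 0, -0.05, 0.5, 0, 1.2], [0, 0, 0, -0.01, 0.15, 0, 1.2], [0, 0, 0, 0, 0, 0, 1.2], [0, 0, 0, 0.13, -1.3, 0, 1.2], [0, 0, 0, 0.17, -1.7, 0, 1.2], [0, 0, 0, 0.05, -0.5, 0, 1.2], [0, 0, 0, 0.01, -0.15, 0, 1.2], [0, 0, 0, 0, 0, 0, 1.2], [0, 0, 0, -0.13, 1.3, 0, 1.2], [0, 0, 0, -0.17, 1.7, 0, 1.2], [0, 0, 0, -0.05, 0.5, 0, 1.2], [0, 0, 0, -0.01, 0.15, 0, 1.2], [0, 0, 0, 0, 0, 0, 1.2]]
  ]
}}

```text
t: 13.7
eef_pos: [0.4605, -0.0076, 0.1488]
tcp_rot: [0.002, 0.999, 0.049, 0.001]
ft_force: [2.1, -4.4, -5.5]
finger_gap: 0.0175
gripper_force: 30.0
```

>>> {"api": "servo_tool", "payload": {
  "commands": [
    [[0, 0, 0, 0.1, -1, 0, 1.2], [0, 0, 0, 0.08, -0.8, 0, 1.2], [0, 0, 0, 0, 0, -0.05, 1.2], [0, 0, 0, 0, 0, 0, 1.8], [0, 0, 0, 0, 0, 0, 6], [0, 0, 0, 0, 0, 0, 6], [0, 0, 0, 0, 0, 1, 6], [0, 0, 0, 0, 0, 3, 6], [0, 0, 0, 0, 0, 4, 6], [0, 0, 0, 0, 4, 3, 6], [0, 0, 0, 0, 4, 2, 6], [0, 0, 0, 0, 4.5, 0, 6], [0, 0, 0, 0, 4.5, 0, 6], [0, 0, 0, 0, 4.5, 0, 6], [0, 0, 0, 0, 4.5, 0, 6]]
  ]
}}

```text
t: 15.2
eef_pos: [0.4605, 0.2377, 0.2793]
tcp_rot: [-0.0, 0.999, 0.048, 0.001]
ft_force: [1.5, 0.5, -0.6]
finger_gap: 0.0601
gripper_force: 0.0
```

Run:
```python
from h import *
for cam in("top","scene"):
    p,d=imaging.snapshot(cam);cv2.imwrite(f"pics/{cam}2.png",p);np.save(f"{cam}_d2.npy",d)
a=cv2.imread("pics/top2.png")[215:315,330:450];b=cv2.imread("pics/scene2.png")[220:320,235:355]
cv2.imwrite("pics/c3.png",np.hstack([cv2.resize(a,(396,330),interpolation=2),cv2.resize(b,(396,330),interpolation=2)]))
for cam in("top","scene"):
    for q in spot_point(cam,"sieve_grip")[:2]:print(cam,q["p"],q["centre"],atz(cam,q["centre"],.149))
```

```text
top 0.61 [265.0, 398.0] [ 0.46191886 -0.0207432   0.149     ]
scene 0.78 [254.4, 295.0] [ 0.46350015 -0.02135253  0.149     ]
```

View pics/c3.png

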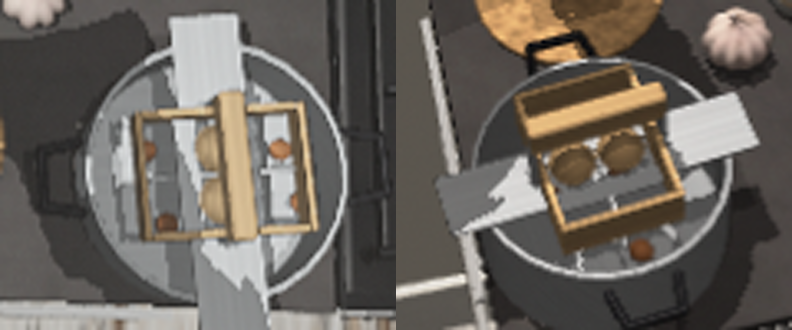

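Run:
```python
from h import *
d=np.load("top_d2.npy");s=np.load("scene_d2.npy")
pt=cv2.imread("pics/top2.png");ps=cv2.imread("pics/scene2.png")
for cam,D,p,r0,c0 in(("top",d,pt,215,330),("scene",s,ps,220,235)):
  h=cv2.cvtColor(p[r0:r0+100,c0:c0+120],cv2.COLOR_BGR2HSV)
  m=((h[...,0]<13)&(h[...,1]>110)&(h[...,2]>50)).astype(np.uint8)
  n,l,st,ce=cv2.connectedComponentsWithStats(m)
  for i in range(1,n):
    if st[i,4]>8:
      r,c=ce[i][1]+r0,ce[i][0]+c0;print(cam,st[i,4],((ce[i])*3.3).round(),atd(cam,(round(r),round(c)),D).round(3))
```

```text
top 11 [148. 148.] [0.485 0.013 0.024]
top 10 [162. 219.] [0.431 0.002 0.02 ]
scene 34 [244. 249.] [ 0.486 -0.064  0.022]
```

Run:
```python
from h import *
d=np.load("top_d2.npy")
for u,v in((280,148),(295,200),(150,150),(166,222)):
  r,c=round(215+v/3.3),round(330+u/3.3)
  print([atd("top",(r+i,c+j),d).round(3).tolist() for i in(0,1) for j in(0,1)])
a=cv2.imread("pics/top2.png")[240:295,365:430];b=cv2.imread("pics/scene2.png")[235:305,265:330]
cv2.imwrite("pics/c4.png",np.hstack([cv2.resize(a,(390,400),interpolation=2),cv2.resize(b,(390,400),interpolation=2)]))
```

```text
[[0.489, -0.088, 0.023], [0.489, -0.09, 0.025], [0.487, -0.088, 0.024], [0.487, -0.091, 0.021]]
[[0.45, -0.098, 0.021], [0.444, -0.084, 0.09], [0.447, -0.098, 0.02], [0.442, -0.084, 0.088]]
[[0.485, 0.013, 0.024], [0.486, 0.01, 0.021], [0.484, 0.012, 0.017], [0.483, 0.01, 0.022]]
[[0.432, -0.0, 0.02], [0.432, -0.003, 0.02], [0.429, -0.0, 0.021], [0.429, -0.002, 0.026]]
```

View pics/c4.png

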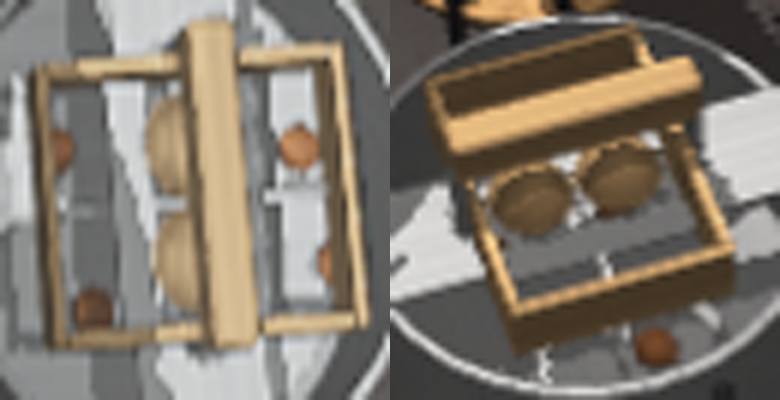

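Run:
```python
from h import *
d=np.load("scene_d2.npy");p=cv2.imread("pics/scene2.png")
for r in range(268,276):
  print(r,[(p[r,c].tolist(),(atd("scene",(r,c),d)*1000).round().astype(int).tolist()) for c in range(299,304)])
print(sensors.get_state()["t"])
```

```text
268 [([50, 74, 94], [470, -32, 106]), ([54, 79, 100], [471, -35, 109]), ([55, 81, 102], [474, -34, 107]), ([56, 82, 104], [476, -36, 110]), ([56, 82, 104], [478, -37, 110])]
269 [([48, 69, 88], [469, -35, 106]), ([51, 75, 95], [471, -37, 108]), ([53, 78, 98], [473, -37, 107]), ([53, 78, 99], [475, -38, 109]), ([53, 77, 99], [478, -38, 108])]
270 [([64, 80, 97], [469, -35, 102]), ([51, 75, 96], [471, -37, 104]), ([52, 76, 97], [473, -38, 105]), ([51, 77, 97], [475, -38, 103]), ([52, 75, 95], [478, -36, 100])]
271 [([93, 102, 112], [478, 13, 19]), ([35, 52, 72], [471, -35, 96]), ([42, 62, 81], [473, -37, 99]), ([43, 62, 81], [475, -38, 100]), ([44, 64, 81], [477, -39, 101])]
272 [([51, 55, 65], [479, 18, 7]), ([34, 46, 66], [481, 12, 16]), ([35, 49, 68], [483, 10, 17]), ([47, 56, 72], [485, 10, 16]), ([59, 65, 76], [488, 8, 19])]
273 [([88, 89, 90], [479, 17, 4]), ([75, 78, 82], [481, 15, 7]), ([75, 80, 86], [473, -37, 90]), ([91, 93, 96], [475, -37, 89]), ([106, 107, 108], [477, -39, 91])]
274 [([119, 120, 121], [468, -39, 91]), ([112, 113, 114], [470, -42, 94]), ([114, 114, 115], [472, -42, 94]), ([113, 114, 115], [474, -42, 93]), ([114, 115, 115], [477, -41, 90])]
275 [([114, 115, 115], [467, -43, 93]), ([114, 115, 115], [470, -41, 89]), ([114, 114, 115], [472, -43, 90]), ([113, 114, 115], [474, -42, 88]), ([114, 115, 115], [476, -43, 90])]
15.4
```

Run:
```python
from h import *
def proj(cam,X):
  c=C[cam];T=np.linalg.inv(np.array(c["pose"]));q=T[:3,:3]@X+T[:3,3];u=np.array([q[0],-q[1]])/-q[2];u*=1+c["k1"]*(u@u);K=np.array(c["camera_matrix"]);return K[1,1]*u[1]+K[1,2],K[0,0]*u[0]+K[0,2]
for X in((.486,-.064,.015),(.489,-.089,.015),(.447,-.098,.015),(.485,.012,.015),(.43,0,.015)):
  X=np.array(X)
  t=proj("top",X);s=proj("scene",X)
  print(X,"c4 top",round((t[1]-365)*6),round((t[0]-240)*7.27),"c4 scene",round((s[1]-265)*6+390),round((s[0]-235)*5.714))
```

```text
[ 0.486 -0.064  0.015] c4 top 239 155 c4 scene 655 356
[ 0.489 -0.089  0.015] c4 top 297 149 c4 scene 677 405
[ 0.447 -0.098  0.015] c4 top 321 271 c4 scene 580 445
[0.485 0.012 0.015] c4 top 59 150 c4 scene 610 210
[0.43  0.    0.015] c4 top 87 311 c4 scene 489 258
```

>>> {"api": "servo_tool", "payload": {
  "commands": [
    [[0, 0, 0, 0, -4.5, 0, 6], [0, 0, 0, 0, -4.5, 0, 6], [0, 0, 0, 0, -4.5, 0, 6], [0, 0, 0, 0, -4.5, 0, 6], [0, 0, 0, 0, -4, -2, 6], [0, 0, 0, 0, -4, -2, 6], [0, 0, 0, 0, 0, -4, 6], [0, 0, 0, 0, 0, -3, 6], [0, 0, 0, 0, 0, -1.5, 6], [0, 0, 0, 0, 0, -0.6, 6], [0, 0, 0, 0, 0, 0, 4], [0, 0, 0, 0, 0, 0, 2.6], [0, 0, 0, 0, 0, 0, 2], [0, 0, 0, 0, 0, 0, 1.2], [0, 0, 0, 0, 0, 0, 1.2], [0, 0, 0, 0, 0, 0, 1.2], [0, 0, 0, 0, 0, 0, 1.2]]
  ]
}}

```text
t: 17.1
eef_pos: [0.4613, -0.0247, 0.1473]
tcp_rot: [0.0, 0.999, 0.048, 0.0]
ft_force: [0.3, -1.3, 2.3]
finger_gap: 0.0174
gripper_force: 30.0
```

>>> {"api": "servo_tool", "payload": {
  "commands": [
    [[0, 0, 0, 0, 0, 0.2, 1.2], [0, 0, 0, 0, 0, 0.5, 1.2], [0, 0, 0, 0, 0, 1, 1.2], [0, 0, 0, 0, 0, 1, 1.2], [0, 0, 0, 0, 0, 1, 1.2], [0, 0, 0, 0, 0, 1, 1.2], [0, 0, 0, 0, 0, 0.5, 1.2], [0, 0, 0, 0, 0, 0, 1.2]]
  ],
  "force": 40
}}

```text
t: 17.9
eef_pos: [0.4616, -0.0246, 0.2001]
tcp_rot: [0.0, 0.999, 0.048, 0.001]
ft_force: [-0.7, -0.8, -4.9]
finger_gap: 0.0175
gripper_force: 40.0
```

>>> {"api": "servo_tool", "payload": {
  "commands": [
    [[0, 0, 0, 0.1, 0.7, 0, 1.2], [0, 0, 0, 0.15, 1.4, 0, 1.2], [0, 0, 0, 0.2, 2, 0, 1.2], [0, 0, 0, 0.25, 2.5, 0, 1.2], [0, 0, 0, 0.25, 2.5, 0, 1.2], [0, 0, 0, 0.25, 2.5, 0, 1.2], [0, 0, 0, 0.25, 2.5, 0, 1.2], [0, 0, 0, 0.25, 2.5, 0, 1.2], [0, 0, 0, 0.25, 2.3, 0, 1.2], [0, 0, 0, 0.2, 2, 0, 1.2], [0, 0, 0, 0.1, 1.3, 0, 1.2], [0, 0, 0, 0.1, 0.6, 0, 1.2], [0, 0, 0, 0, 0, 0, 1.2], [0, 0, 0, 0, 0, 0, 1.2]]
  ]
}}

```text
t: 19.3
eef_pos: [0.4842, 0.203, 0.1988]
tcp_rot: [0.0, 0.999, 0.048, -0.0]
ft_force: [-0.8, -1.3, -4.9]
finger_gap: 0.0173
gripper_force: 40.0
```

>>> {"api": "servo_tool", "payload": {
  "commands": [
    [[0, 0, 0, 0, 0, -0.6, 1.2], [0, 0, 0, 0, 0, -1.2, 1.2], [0, 0, 0, 0, 0, -1.5, 1.2], [0, 0, 0, 0, 0, -1.5, 1.2], [0, 0, 0, 0, 0, -1.5, 1.2], [0, 0, 0, 0, 0, -1.5, 1.2], [0, 0, 0, 0, 0, -1.5, 1.2], [0, 0, 0, 0, 0, -1.2, 1.2], [0, 0, 0, 0, 0, -0.8, 1.2], [0, 0, 0, 0, 0, -0.6, 1.2], [0, 0, 0, 0, 0, 0, 1.2]]
  ]
}}

```text
t: 20.4
eef_pos: [0.4842, 0.2034, 0.0793]
tcp_rot: [0.0, 0.999, 0.048, -0.001]
ft_force: [-0.1, -0.1, -4.8]
finger_gap: 0.0178
gripper_force: 40.0
```

Run:
```python
from h import *
p,d=imaging.snapshot("scene");cv2.imwrite("pics/s3.png",cv2.resize(p[130:330,200:440],(720,600),interpolation=2))
print(sensors.get_state()["eef_pos"],spot_point("scene","trivet")[:1])
```

```text
[0.48451323 0.20352443 0.07986444] [{'centre': [217.6, 284.3], 'p': 0.87}]
```

View pics/s3.png

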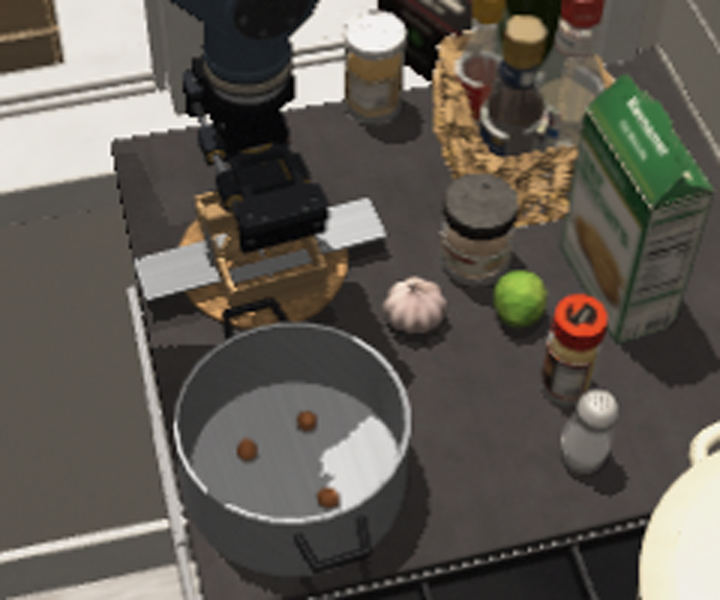

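>>> {"api": "servo_tool", "payload": {
  "commands": [
    [[0, 0, 0, 0, 0, -0.3, 1.2], [0, 0, 0, 0, 0, -0.2, 1.2], [0, 0, 0, 0, 0, -0.1, 1.2], [0, 0, 0, 0, 0, 0, 1.2]]
  ]
}}

```text
t: 20.9
eef_pos: [0.4844, 0.2036, 0.074]
tcp_rot: [-0.0, 0.999, 0.048, -0.0]
ft_force: [0.4, -0.5, -4.6]
finger_gap: 0.0177
gripper_force: 40.0
```

>>> {"api": "servo_tool", "payload": {
  "commands": [
    [[0, 0, 0, 0, 0, -0.1, 1.2], [0, 0, 0, 0, 0, 0, 1.2]]
  ]
}}

```text
t: 21.1
eef_pos: [0.4846, 0.2035, 0.0734]
tcp_rot: [0.0, 0.999, 0.048, 0.0]
ft_force: [-0.0, -1.6, -1.2]
finger_gap: 0.0176
gripper_force: 40.0
```

Touching. Release and retreat.

>>> {"api": "servo_tool", "payload": {
  "commands": [
    [[0, 0, 0, 0, 0, -0.05, 1.2], [0, 0, 0, 0, 0, 0, 1.8], [0, 0, 0, 0, 0, 0, 4], [0, 0, 0, 0, 0, 0, 5], [0, 0, 0, 0, 0, 0, 5], [0, 0, 0, 0, 0, 1, 5], [0, 0, 0, 0, 0, 2, 5], [0, 0, 0, 0, 0, 4, 5], [0, 0, 0, 0, 0, 4, 5], [0, 0, 0, 0, 0, 4, 5], [0, 0, 0, 0, -4, 3, 5], [0, 0, 0, 0, -4, 1, 5], [0, 0, 0, 0, -4.5, 0, 5], [0, 0, 0, 0, -4.5, 0, 5], [0, 0, 0, 0, -4.5, 0, 5], [0, 0, 0, 0, -4.5, 0, 5], [0, 0, 0, 0, -4.5, 0, 5], [0, 0, 0, 0, -4.5, 0, 5], [0, 0, 0, 0, -4.5, 0, 5], [0, 0, 0, 0, 0, 0, 5]]
  ]
}}

```text
t: 23.1
eef_pos: [0.4853, -0.1973, 0.2635]
tcp_rot: [0.002, 0.999, 0.045, 0.001]
ft_force: [0.4, -0.3, 0.5]
finger_gap: 0.0502
gripper_force: 0.0
```

>>> {"api": "servo_tool", "payload": {
  "commands": [
    [[0, 0, 0, 0, -4, 0, 5], [0, 0, 0, 0, -4, 0, 5], [0, 0, 0, 0, -4, 0, 5], [0, 0, 0, 0, -4, 0, 5], [0, 0, 0, 0, 0, 0, 5]]
  ]
}}

```text
t: 23.6
eef_pos: [0.4848, -0.3561, 0.2631]
tcp_rot: [0.002, 0.999, 0.046, 0.001]
ft_force: [0.6, 0.3, 0.4]
finger_gap: 0.0502
gripper_force: 0.0
```

Run:
```python
from h import *
p,d=imaging.snapshot("top");s,e=imaging.snapshot("scene")
print(sensors.get_state()["eef_pos"],[(q["centre"],atz("top",q["centre"],.075)) for q in spot_point("top","sieve_grip")[:1]])
cv2.imwrite("pics/f.png",np.vstack([cv2.resize(p[205:315,255:445],(570,300),interpolation=2),cv2.resize(s[170:310,190:400],(570,300),interpolation=2)]))
h=cv2.cvtColor(p[215:315,330:450],cv2.COLOR_BGR2HSV)
m=((h[...,0]<13)&(h[...,1]>110)&(h[...,2]>50)).astype(np.uint8)
n,l,st,ce=cv2.connectedComponentsWithStats(m)
for i in range(1,n):
  if st[i,4]>5:print(st[i,4],atd("top",(round(ce[i][1])+215,round(ce[i][0])+330),d).round(3))
```

```text
[ 0.48419943 -0.35111818  0.2625305 ] [([255.8, 297.9], array([0.48288181, 0.20538703, 0.075     ]))]
6 [ 0.455 -0.102  0.024]
12 [ 0.432 -0.003  0.022]
```

View pics/f.png

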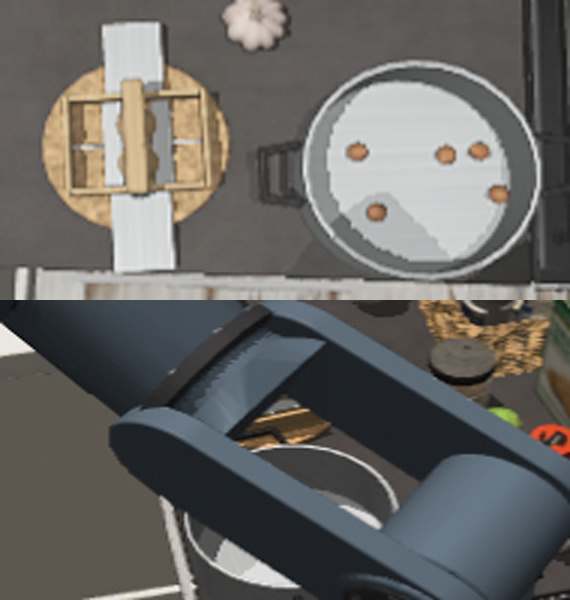

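The top view shows all five hazelnuts in the pan, and the sieve centred on the mat with both walnuts under its grip. The steps are done, so I'm handing in.

```bash
python3 -c "
from rig import env
print(env.hand_in())"
```

```text
the job is handed in; nothing more can be done
None
```

The job is handed in, with no verdict returned: the sieve was knocked on both sides of the rim well over three times each, all five hazelnuts are in the pan, and the sieve stands released in the middle of the cork mat with both walnuts in it.

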